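Set the lens centring gauge to the round lens

TASK

On the optician's centring gauge, roll the black thumbwheel with a fingertip until the sliding pointer stands level with the middle of the round lens (not the oblong one), and leave it there. Move the pointer only by rolling the wheel: do not touch the pointer itself.

Things in the scene. Friction and masses are not known exactly. Their poses are not given: they have to be found in the camera images.
- gauge: The fixed centring gauge: a white box 170 mm deep (x), 230 mm wide (y), deck 50 mm above the table, turned up to 25 degrees. From front (robot's side) to back it carries the thumbwheel, the pointer on its rail and two lenses. Origin: centre of its underside on the table; x to its back, y along rail and rolling direction, z up. Nothing on it stands more than 70 mm above the table.
- wheel_top (a point): Top of the ribbed thumbwheel (60 mm diameter, 20 mm wide, axle along gauge x, rolls along y), 62 mm above the table; axes as gauge's. It rises 12 mm from the deck between cheeks ending 5.5 mm below its top. Press and stroke along y. Sprung: wheel and rail dip up to 4 mm, pushing back 2 to 6 N; about 1 N along the rim turns it, 2 rad either way; it stays where left.
- pointer: Black block 26 (x) by 18 (y) by 14 mm high on an aluminium rail along gauge y, 65 mm behind the wheel's middle, steel blade towards the lenses. Origin: centre of its underside, 54 mm above the table; axes as gauge's. Geared to the wheel: moves as far as the rim at the wheel's top, the same way (30 mm stroke, 30 mm travel). Starts at mid-travel, goes 63 mm either way.
- round_lens: The lens to use: round, black rim, 46 mm diameter, 4 mm thick, lying flat and fixed on a seat 45 mm behind the rail, 32 to 56 mm left or right of the middle. Origin: under its centre, on the deck; axes as gauge's. The pointer is level with it when both have the same gauge y. On the other side lies the wrong lens, oblong, 28 (x) by 50 mm (y), same rim.

How it is judged (in metres and radians):
At the end, for the whole second after the job is handed in: The pointer stands still, level with the centre of the round lens to within 10 mm along the gauge's rail (y of pointer in the frame of round_lens between -0.01 and 0.01 m and linear speed of pointer below 0.01 m/s); the robot touches nothing.
It fails at once if the robot touches the pointer itself (contact force between any of the fingers, the arm and pointer above 0.5 N).
It also fails if it takes over 35 s, if anything falls off the work surface, if the arm or the gripper's body presses on something with over 40 N, if the wrist force passes 120 N, or if a joint passes its speed limit or range.

ROBOT

A 6-joint arm with a two-finger parallel gripper is mounted at the origin on the work surface. World frame = base frame: x ahead of the robot, y to its left, z up, the work surface at z = 0. Lengths are in mm, angles in rad, forces in N, time in s.
With the tool pointing down it reaches from about 300 to 850 mm from the base axis. Payload 4.2 kg.
Tool frame: the origin (TCP) lies on the centre line of the jaws, within the pads' length; the fingertips stand ahead of it and the grasp point (between the pads) lies 3 mm ahead of it (nose_length is the z of the fingertips in the tool frame, in mm); z points along the fingers, y is the direction in which the jaws open and shut (so a half turn about z gives the same grasp; the last joint's range is limited). The gripper opens to 91 mm and grips with 3 to 60 N. Pads are 32 mm wide; open, the fingers measure 118 mm over their backs; the gripper's body (76 mm by 178 mm) begins 60 mm behind the grasp point.
Start: joints at [1.143, 0.32, 1.565, -0, 1.257, -0.02], TCP at [228.043, 527.861, 235.976] pointing down, gripper open.
Joint ranges: [-3.11, 3.11], [-0.84, 2.01], [0.21, 2.61], [-1.34, 4.49], [0.05, 2.63], [-2.56, 2.56]. Speed limits (rad/s): [2.57, 2.57, 3.14, 3.14, 3.14, 3.14].

INTERFACE

Orientations are given as a 3x3 rotation matrix whose columns are the frame's x, y, z axes.
In Python, from plant import observe, get_image, get_calibration, job_done, nose_length gives the robot as it stands.
- The arm moves only by the tool carry_out, never from a script. Its argument "series" is a list of rows, each a list of 2 entries, a list of its own where there are three numbers: the shift along the tool's x, y, z in m, then the turn about the tool's z in degrees. A call has 1 to 5 rows; each row shifts and turns the commanded pose from where the row before left it, along the tool's axes as they then stand; what a row does not reach is not made up. A row lasts 1/8 s, in which the tool goes at most 62.5 mm and 10.7 degrees, less where a joint would pass 70% of its speed; a pose out of reach is approached as far as the arm can. A call is refused whole if a number of a shift passes 0.0625 or a number of a turn 10.7, either way. A call with a gripper value outside its range is refused whole. "fingers" is the opening, from 0 (shut) to 1 (fully open), set as the call begins (left out, the last holds). The fingers move at their own pace and stop on an object; "newtons" is the grip in N (left out, the last holds). Time passes only in rows, so rows that do not move let the fingers close. It gives the time, the measured TCP pose, the force and the opening at its end, in the units of the state.
- observe(): the state, without advancing time (a new reading comes with each control period).
- get_image(name): name is "scene" or "top" or "wrist"; returns the picture (480x640x3 uint8, red, green, blue); there is no depth.
- get_calibration(name): a dict with "vertical_fov" (degrees; the focal length in pixels is half the picture's height over the tangent of half this angle, whatever the lens; pixels are square), "cx", "cy" (the principal point, pixels), "dist" ([k1, k2, p1, p2, k3] as OpenCV has them; the pictures are not rectified), "origin" and "orientation" of the camera in the world; the wrist camera has in their place "tool_from_camera" (4x4, takes a point from camera to tool coordinates, whose origin is the TCP and whose axes are the flange's). Camera axes: x right, y down, z forward; pixel columns grow to the right and rows downward; lengths in mm; the calibration is good to about 2 mm. A picture is of the moment at which its call begins: read the wrist's pose just before it. get_calibration takes no time and is no camera call.
- job_done(): hands the job in, once; it reports no verdict.
The state is a dict: "t": time; "q": joint angles; "dq": joint speeds; "joint_torque": joint torques, N m; "ee_pos": TCP position; "orientation": TCP orientation; "force": force on the tool from outside, world axes, zero at the start; "ft_torque": the same for the moment, N m; "grip_width": opening from 0.0 (shut) to 1.0 (fully open).
Only numpy, scipy, OpenCV 4.12 (cv2) and the standard library are available. Lean on these libraries where they do the work, as an engineer would, in place of code of your own. Each camera call takes 0.05 s, during which the arm holds its last target. There are 200 camera calls.

## Working session

There is one attempt and no reset: what is moved stays moved. The work goes in short steps, Python scripts to look and compute and a tool call to move; the robot and the scene stay as the last step left them, time stands still between calls to the robot, and variables do not carry over. Pictures are saved under pics/ and viewed, about 8 in all and at most 12, crops included, and the job is handed in when it is done.

Besides the shell and the picture viewer there is one more tool, called after "Request:" as name(argument=value, ...), one argument or row to a line, values as JSON. carry_out: Moves the arm, as the interface text tells. Its arguments: {"type":"object","properties":{"series":{"type":"array","items":{"type":"array"}},"fingers":{"type":"number"},"newtons":{"type":"number"}},"required":["series"]}

```bash
mkdir -p pics; ls
python3 - <<'E'
from plant import *
import cv2
print(nose_length() if callable(nose_length) else nose_length)
s=observe();print(s['t'],s['ee_pos'],s['orientation'],s['grip_width'],s['force'])
for n in('top','scene'):
    print(get_calibration(n)); cv2.imwrite(f'pics/{n}0.png',get_image(n)[:,:,::-1])
print(get_calibration('wrist'))
E
```

```text
pics
22.0
0.0 [227.83487279 527.44211462 235.11964806] [[-9.17985293e-01  3.96613714e-01 -7.51304628e-04]
 [ 3.96614421e-01  9.17983929e-01 -1.58343170e-03]
 [ 6.16748478e-05 -1.75154526e-03 -9.99998464e-01]] 0.9993588849280025 [ 0.22828671 -0.75512756 -0.13502578]
{'vertical_fov': 47.35228234856662, 'cx': 322.7533558793305, 'cy': 231.63296699877407, 'dist': array([-0.01802452,  0.        ,  0.        ,  0.        ,  0.        ]), 'origin': array([518.499959  ,  67.76800474, 715.1537163 ]), 'orientation': array([[ 0.00433157, -0.99399271,  0.10936058],
       [-0.99932855, -0.00828161, -0.0356911 ],
       [ 0.03638237, -0.10913255, -0.99336117]])}
{'vertical_fov': 44.92442703938717, 'cx': 319.3049589129401, 'cy': 240.712149191893, 'dist': array([-0.18090778,  0.        ,  0.        ,  0.        ,  0.        ]), 'origin': array([1087.17844647,  242.87727361,  448.82601796]), 'orientation': array([[-0.38419192,  0.50628788, -0.77205515],
       [ 0.92303005,  0.22901644, -0.30913911],
       [ 0.02029994, -0.83139885, -0.5553052 ]])}
{'vertical_fov': 67.23061040357868, 'cx': 314.8221190965096, 'cy': 238.07784443220459, 'dist': array([-0.02874683,  0.        ,  0.        ,  0.        ,  0.        ]), 'tool_from_camera': array([[-6.95976285e-04, -9.69639876e-01, -2.44536349e-01,
         6.86630389e+01],
       [ 9.99999336e-01, -4.50269437e-04, -1.06068739e-03,
        -2.69667581e-01],
       [ 9.18377548e-04, -2.44536924e-01,  9.69639546e-01,
        -1.46974467e+02],
       [ 0.00000000e+00,  0.00000000e+00,  0.00000000e+00,
         1.00000000e+00]])}
```

View pics/top0.png

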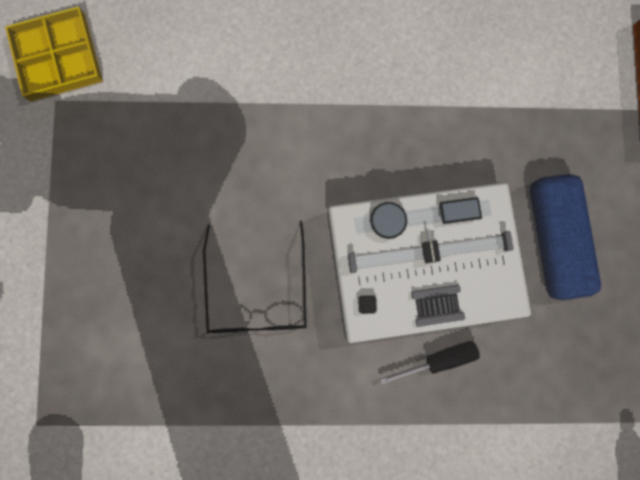

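The top view shows the gauge with the round lens at about (388,220), the oblong lens at (460,210), the pointer at (431,251) and the wheel at (437,305). I'll enlarge a crop for better readings.

Run:
```python
import cv2
i=cv2.imread('pics/top0.png')[170:350,320:540]
cv2.imwrite('pics/crop0.png',cv2.resize(i,None,fx=3.333,fy=3.333,interpolation=cv2.INTER_CUBIC))
```

```text
(no output)
```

View pics/crop0.png

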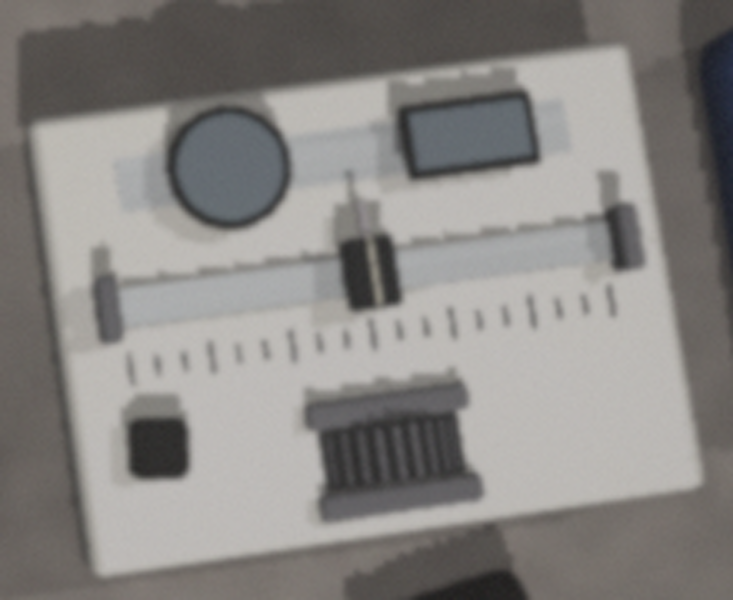

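```bash
cat > h.py <<'E'
import numpy as np, cv2
from plant import *
def px2w(name,uv,z,s=None):
    c=get_calibration(name); f=240/np.tan(np.radians(c['vertical_fov']/2))
    K=np.array([[f,0,c['cx']],[0,f,c['cy']],[0,0,1]])
    n=cv2.undistortPoints(np.array([[uv]],float),K,c['dist'])[0,0]
    if name=='wrist':
        T=c['tool_from_camera'];R=s['orientation']@T[:3,:3];o=s['ee_pos']+s['orientation']@T[:3,3]
    else: R=c['orientation'];o=c['origin']
    d=R@np.r_[n,1]; return o+d*(z-o[2])/d[2]
E
python3 - <<'E'
from h import *
P={}
for n,u,v,z in [('TL',35,124,50),('TR',627,48,50),('BR',703,485,50),('BL',97,577,50),('lens',230,167,56),('ptr',371,271,68),('wheel',393,452,62),('railL',108,307,62),('railR',625,237,62)]:
    P[n]=px2w('top',(320+u/3.333,170+v/3.333),z); print(n,P[n].round(1))
yd=(P['TL']-P['TR'])+(P['BL']-P['BR']); xd=(P['TL']-P['BL'])+(P['TR']-P['BR'])
a=np.arctan2(-yd[0],yd[1]);b=np.arctan2(xd[1],xd[0]);print(np.degrees([a,b]), [np.linalg.norm(P[i]-P[j]) for i,j in('TL TR'.split(),'BL BR'.split(),'TL BL'.split(),'TR BR'.split())])
a=(a*1.5+b)/2.5
R=np.array([[np.cos(a),-np.sin(a)],[np.sin(a),np.cos(a)]])
c=sum(P[k] for k in('TL','TR','BL','BR'))/4
for k in P: print(k,(R.T@(P[k]-c)[:2]).round(1))
print(c,np.degrees(a))
s=observe();yaw=np.degrees(np.arctan2(s['orientation'][1,0],s['orientation'][0,0]));print('toolx yaw',yaw,'force',s['force'],s['t'])
E
```

```text
TL [622.   34.5  50. ]
TR [ 653.2 -188.4   50. ]
BR [ 490.6 -211.4   50. ]
BL [457.5  11.7  50. ]
lens [605.9 -36.8  56. ]
ptr [567.2 -85.4  68. ]
wheel [502.7 -93.7  62. ]
railL [554.    8.6  62. ]
railR [ 580.7 -180.7   62. ]
[8.20979252 7.97813262] [np.float64(225.01977699489055), np.float64(225.54315718327277), np.float64(166.15376277382168), np.float64(164.24843761881607)]
TL [ 82.9 112.3]
TR [  82.3 -112.7]
BR [ -81.9 -112.6]
BL [-83.3 113. ]
lens [56.9 44. ]
ptr [11.7  1.4]
wheel [-53.4   2.3]
railL [11.9 96.4]
railR [ 11.6 -94.8]
[555.83113517 -88.42419742  50.        ] 8.117128557367467
toolx yaw 156.63344508815416 force [-0.79662567  0.28721677  0.78928213] 0.1
```

```bash
cat >> h.py <<'E'
def plan(target,n,dyaw,nt):
    """rows (tool axes, m, deg) for n equal world steps, turn dyaw (tool z) over first nt"""
    s=observe();R=s['orientation'];d=(np.array(target)-s['ee_pos'])/n/1000
    for i in range(n):
        t=dyaw/nt if i<nt else 0
        print([(R.T@d).round(4).tolist(),round(t,2)])
        R=R@cv2.Rodrigues(np.array([0,0,np.radians(t)]))[0]
def rep():
    s=observe();R=s['orientation'];a=np.radians(8.1);w=np.array([502.7,-93.7,84])
    d=s['ee_pos']-w;g=np.array([np.cos(a)*d[0]+np.sin(a)*d[1],-np.sin(a)*d[0]+np.cos(a)*d[1],d[2]])
    print('t',s['t'],'yaw',np.degrees(np.arctan2(R[1,0],R[0,0])),'gauge rel wheel (tip)',g.round(1),'F',s['force'].round(2),'tilt',R[:,2].round(4),s['grip_width'])
E
python3 -c "
from h import *
plan([504.4,-105.6,200],12,58.5,6)"
```

```text
[[-0.0421, -0.0393, 0.003], 9.75]
[[-0.0481, -0.0316, 0.003], 9.75]
[[-0.0528, -0.023, 0.003], 9.75]
[[-0.0559, -0.0137, 0.003], 9.75]
[[-0.0574, -0.004, 0.003], 9.75]
[[-0.0573, 0.0057, 0.003], 9.75]
[[-0.0555, 0.0154, 0.003], 0]
[[-0.0555, 0.0154, 0.003], 0]
[[-0.0555, 0.0154, 0.003], 0]
[[-0.0555, 0.0154, 0.003], 0]
[[-0.0555, 0.0154, 0.003], 0]
[[-0.0555, 0.0154, 0.003], 0]
```

Request:
carry_out(
  series=[
    [[-0.042,-0.039,0.003],9.75],
    [[-0.048,-0.032,0.003],9.75],
    [[-0.053,-0.023,0.003],9.75],
    [[-0.056,-0.014,0.003],9.75],
    [[-0.057,-0.004,0.003],9.75],
  ],
  fingers=0,
  newtons=20,
)

```text
t: 0.72
ee_pos: [343.1, 262.3, 220.7]
orientation: [[-0.302, 0.953, 0.0], [0.953, 0.302, -0.0], [-0.0, 0.0, -1.0]]
force: [1.3, -0.2, 0.9]
grip_width: 0.482
```

Request:
carry_out(
  series=[
    [[-0.057,0.006,0.003],9.75],
    [[-0.055,0.015,0.003],0],
    [[-0.055,0.015,0.003],0],
    [[-0.055,0.015,0.003],0],
    [[-0.055,0.015,0.003],0],
  ],
)

```text
t: 1.35
ee_pos: [456.9, 0.6, 205.7]
orientation: [[-0.141, 0.99, 0.0], [0.99, 0.141, 0.0], [0.0, 0.0, -1.0]]
force: [1.0, 0.9, 0.6]
grip_width: 0.007
```

```bash
python3 -c "
from h import *
rep(); print(observe()['ee_pos']);plan([504.4,-105.6,130],3,0,1)"
```

```text
t 1.35 yaw 98.11662628063947 gauge rel wheel (tip) [-32.1  99.8 121.7] F [0.96 0.95 0.65] tilt [ 0.e+00  3.e-04 -1.e+00] 0.006974449979116946
[456.88163113   0.57480415 205.73075982]
[[-0.0373, 0.0107, 0.0252], 0.0]
[[-0.0373, 0.0107, 0.0252], 0]
[[-0.0373, 0.0107, 0.0252], 0]
```

Request:
carry_out(
  series=[
    [[-0.037,0.011,0.025],0],
    [[-0.037,0.011,0.025],0],
    [[-0.037,0.011,0.025],0],
    [[0,0,0],0],
  ],
)

```text
t: 1.85
ee_pos: [504.4, -104.4, 128.6]
orientation: [[-0.138, 0.99, -0.004], [0.99, 0.138, 0.001], [0.001, -0.004, -1.0]]
force: [-0.4, 0.6, -0.4]
grip_width: 0.004
```

```bash
python3 -c "
from h import *
rep()
cv2.imwrite('pics/w1.png',get_image('wrist')[:,:,::-1])"
```

```text
t 1.85 yaw 97.95870861949308 gauge rel wheel (tip) [  0.1 -10.8  44.6] F [-0.41  0.61 -0.37] tilt [-4.2e-03  8.0e-04 -1.0e+00] 0.004358900566089572
```

View pics/w1.png

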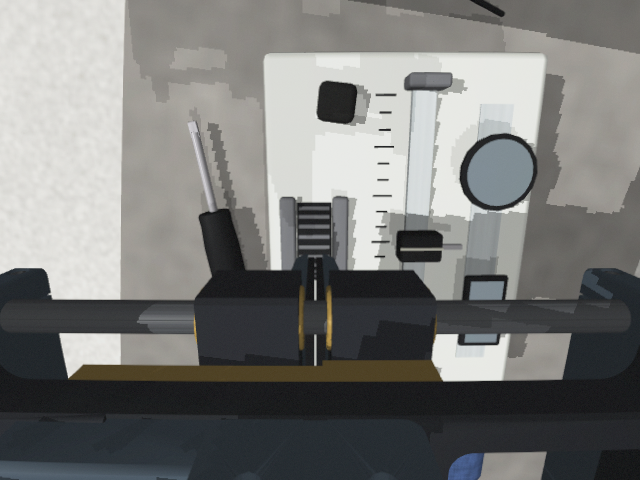

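The wrist view shows the shut fingertips (about 315,265) in line with the wheel (columns 297–331, rows 203–258). The pointer is at (419,246) and the round lens at (499,171). Descending now.

Request:
carry_out(
  series=[
    [[0,0,0.02],0],
    [[0,0,0.017],0],
    [[0,0,0.005],0],
    [[0,0,0.003],0],
    [[0,0,0],0],
  ],
)

```text
t: 2.52
ee_pos: [505.2, -102.5, 86.5]
orientation: [[-0.142, 0.99, 0.001], [0.99, 0.142, -0.0], [-0.0, 0.001, -1.0]]
force: [0.3, 0.4, 0.5]
grip_width: 0.002
```

Request:
carry_out(
  series=[
    [[0,0,0.001],0],
    [[0,0,0.001],0],
    [[0,0,0],0],
  ],
)

```text
t: 2.9
ee_pos: [505.2, -102.8, 84.2]
orientation: [[-0.141, 0.99, 0.001], [0.99, 0.141, 0.0], [-0.0, 0.001, -1.0]]
force: [-0.2, 0.9, 1.9]
grip_width: 0.003
```

```bash
python3 -c "
from h import *
rep()"
```

```text
t 2.9 yaw 98.1250187451594 gauge rel wheel (tip) [ 1.2 -9.4  0.2] F [-0.16  0.87  1.93] tilt [ 7.e-04  0.e+00 -1.e+00] 0.0030164256255904467
```

Request:
carry_out(
  series=[
    [[0,0,0.001],0],
    [[0,0,0.001],0],
    [[0,0,0],0],
  ],
)

```text
t: 3.28
ee_pos: [505.2, -102.8, 82.1]
orientation: [[-0.141, 0.99, 0.001], [0.99, 0.141, 0.0], [-0.0, 0.001, -1.0]]
force: [0.5, 0.6, 4.0]
grip_width: 0.004
```

Request:
carry_out(
  series=[
    [[0.004,0,0],0],
    [[0.004,0,0],0],
    [[0.004,0,0],0],
    [[0.004,0,0],0],
    [[0.004,0,0],0],
  ],
)

```text
t: 3.9
ee_pos: [502.2, -82.7, 82.0]
orientation: [[-0.142, 0.99, 0.0], [0.99, 0.142, -0.0], [-0.0, 0.0, -1.0]]
force: [0.6, -0.7, 3.8]
grip_width: 0.008
```

```bash
python3 -c "
from h import *
rep()
i=get_image('top')[170:350,320:540,::-1]
cv2.imwrite('pics/t2.png',cv2.resize(i,None,fx=3.333,fy=3.333,interpolation=cv2.INTER_CUBIC))"
```

```text
t 3.9 yaw 98.14213560670346 gauge rel wheel (tip) [ 1.1 10.9 -2. ] F [ 0.57 -0.7   3.79] tilt [ 4.e-04 -0.e+00 -1.e+00] 0.007695408960725819
```

View pics/t2.png

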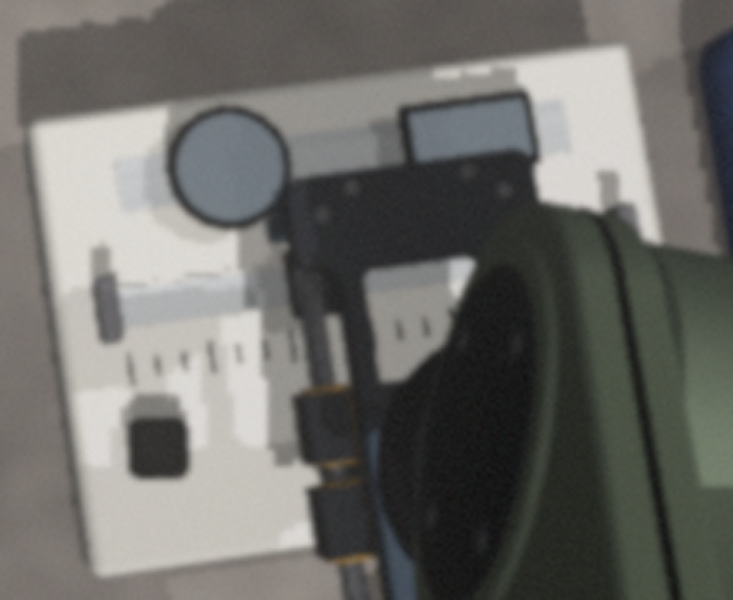

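The top view is blocked by the arm and the pointer is hidden. I'll lift, return for the next stroke, and use the wrist view.

Request:
carry_out(
  series=[
    [[0,0,-0.005],0],
    [[0,0,-0.007],0],
    [[-0.01,0,0],0],
    [[-0.013,0,0],0],
    [[0,0,0],0],
  ],
)

```text
t: 4.58
ee_pos: [505.4, -107.0, 93.7]
orientation: [[-0.14, 0.99, -0.0], [0.99, 0.14, 0.0], [0.0, -0.0, -1.0]]
force: [0.2, -0.3, -0.1]
grip_width: 0.004
```

```bash
python3 -c "
from h import *
rep()
cv2.imwrite('pics/w2.png',get_image('wrist')[:,:,::-1])"
```

```text
t 4.575 yaw 98.0314641246551 gauge rel wheel (tip) [  0.8 -13.5   9.7] F [ 0.19 -0.28 -0.06] tilt [-2.e-04  1.e-04 -1.e+00] 0.004271249173873583
```

View pics/w2.png

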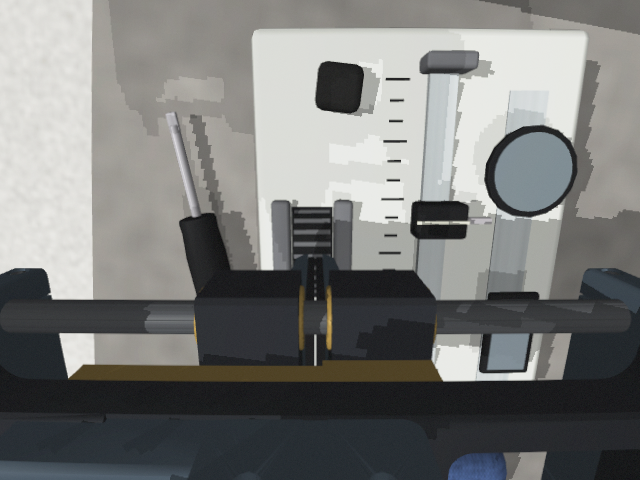

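The wrist view shows the pointer stripe at (439,219) and the blade tip at (490,218). The round lens centre is at (531,170), so the pointer has moved towards it. Next I compute what is left.

```bash
python3 -c "
from h import *
s=observe();a=np.radians(8.1)
def gy(uv,z):
    p=px2w('wrist',uv,z,s);return -np.sin(a)*p[0]+np.cos(a)*p[1]
L=gy((531,170.5),55)
print('remaining',L-gy((439,219.5),68),L-gy((489,218),62), 'L',L,'L top',-np.sin(a)*605.9+np.cos(a)*-36.8)"
```

```text
remaining 22.965635102355776 23.389670051862424 L -119.64328899096108 L top -121.80492703495065
```

About 23 mm remains, and the first stroke moved the pointer about 20 mm without slip. Second stroke is 23 mm.

Request:
carry_out(
  series=[
    [[0.001,0,0.007],0],
    [[0,0,0.003],0],
    [[0,0,0.001],0],
    [[0,0,0.001],0],
    [[0,0,0],0],
  ],
)

```text
t: 5.25
ee_pos: [504.8, -104.6, 82.0]
orientation: [[-0.142, 0.99, -0.001], [0.99, 0.142, 0.0], [0.0, -0.001, -1.0]]
force: [-1.6, 0.8, 4.3]
grip_width: 0.004
```

Request:
carry_out(
  series=[
    [[0.004,0,0],0],
    [[0.005,0,0],0],
    [[0.005,0,0],0],
    [[0.005,0,0],0],
    [[0.004,0,0],0],
  ],
)

```text
t: 5.88
ee_pos: [501.9, -81.6, 82.0]
orientation: [[-0.142, 0.99, 0.0], [0.99, 0.142, 0.0], [0.0, 0.0, -1.0]]
force: [-3.9, -1.5, 4.0]
grip_width: 0.007
```

Request:
carry_out(
  series=[
    [[0,0,0],0],
    [[0,0,-0.006],0],
    [[0,0,-0.02],0],
    [[0,0,-0.02],0],
    [[0,0,0],0],
  ],
)

```text
t: 6.5
ee_pos: [503.8, -82.3, 129.3]
orientation: [[-0.141, 0.99, 0.005], [0.99, 0.141, -0.001], [-0.001, 0.005, -1.0]]
force: [0.3, -0.1, -1.0]
grip_width: 0.004
```

```bash
python3 -c "
from h import *
rep()
cv2.imwrite('pics/w3.png',get_image('wrist')[:,:,::-1])"
```

```text
t 6.5 yaw 98.12264310086182 gauge rel wheel (tip) [ 2.7 11.2 45.3] F [ 0.29 -0.06 -0.97] tilt [ 5.1e-03 -6.0e-04 -1.0e+00] 0.0036707942819236518
```

View pics/w3.png

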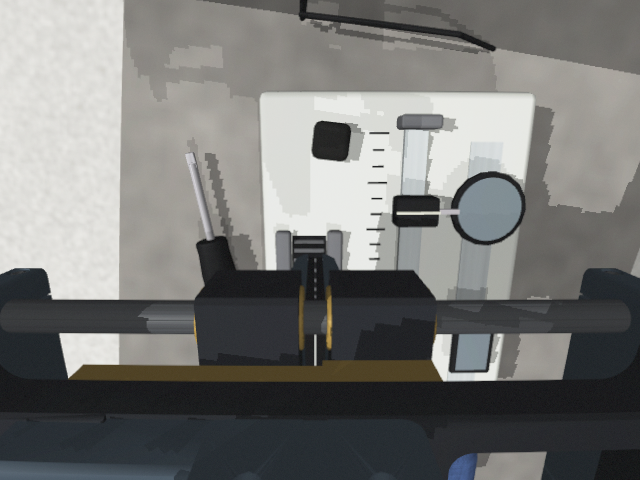

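The pointer stripe is at (416,213) and the blade tip at (459,212). The lens centre is at (488,208). Now I work out the residual.

```bash
python3 -c "
from h import *
s=observe();a=np.radians(8.1)
def gy(uv,z):
    p=px2w('wrist',uv,z,s);return -np.sin(a)*p[0]+np.cos(a)*p[1]
L=gy((488,208),55)
print('remaining',L-gy((416,213),68),L-gy((457,212),62))"
```

```text
remaining 0.8370524559821888 1.29504593341008
```

Request:
carry_out(
  series=[
    [[-0.04,0,-0.04],0],
    [[-0.06,0,-0.02],0],
    [[-0.06,0,0],0],
    [[-0.06,0,0],0],
    [[-0.06,0,0],0],
  ],
)

```text
t: 7.18
ee_pos: [541.5, -360.3, 186.3]
orientation: [[-0.141, 0.99, -0.001], [0.99, 0.141, 0.001], [0.001, -0.0, -1.0]]
force: [1.2, 0.6, 0.3]
grip_width: 0.001
```

```bash
python3 -c "
from h import *
rep()
i=get_image('top')[170:350,320:540,::-1]
cv2.imwrite('pics/t4.png',cv2.resize(i,None,fx=3.333,fy=3.333,interpolation=cv2.INTER_CUBIC))"
```

```text
t 7.175 yaw 98.11998501708706 gauge rel wheel (tip) [   0.8 -269.4  102.3] F [1.17 0.6  0.31] tilt [-6.0e-04  1.1e-03 -1.0e+00] 0.0006582025039492676
```

View pics/t4.png

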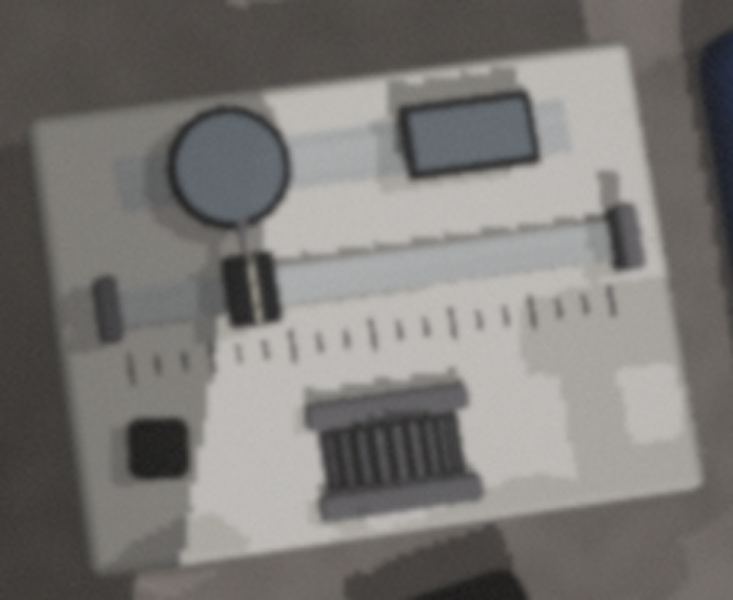

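The unblocked top view shows the pointer at (252,288) and the round lens at (230,167), with the blade pointing at the lens. I'll let the arm settle, check the number and hand in.

Request:
carry_out(
  series=[
    [[0,0,0],0],
    [[0,0,0],0],
  ],
)

```text
t: 7.48
ee_pos: [541.1, -357.3, 186.7]
orientation: [[-0.142, 0.99, -0.001], [0.99, 0.142, 0.002], [0.002, -0.001, -1.0]]
force: [-1.2, -0.4, 0.0]
grip_width: 0.006
```

```bash
python3 -c "
from h import *
a=np.radians(8.1)
g=lambda u,v,z:px2w('top',(320+u/3.333,170+v/3.333),z)@[-np.sin(a),np.cos(a),0]
e=g(230,167,56)-g(252,288,68); print('remaining top',e)
if abs(e)<5: print(job_done())"
```

```text
remaining top -0.7999798555277238
the job is handed in; nothing more can be done
None
```

The pointer now stands level with the middle of the round lens, and the job is handed in. I rolled the thumbwheel with the shut fingertips in two strokes, 20 mm and 23 mm, pressing with about 4 N.

- **Position:** the wrist camera put the pointer 0.8 to 1.3 mm short of the lens centre. The top camera put it 0.8 mm past. The two disagree by about 2 mm, as expected from the calibration, and both are well inside the 10 mm limit.
- **Arm:** at hand-in (about 7.5 s) it was well clear of the gauge. The fingers worked only on the wheel and never went near the pointer.
- **Blocked check:** the top picture taken between strokes was useless because the arm hid the pointer, so I used the wrist camera there. No other check failed.

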